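# Lay the long scissors in the desk tray, loops first

### The job

On the study desk, pick up the long pair of scissors and turn it end for end, setting it down and gripping it afresh on the way if you need to, then lay it flat along the middle of the shallow wooden tray, with the finger loops at the tray's open end, towards the chair across the desk, so that the child can take it by the loops. Lay it down rather than dropping it, and let it go. Leave the small pair of scissors where it lies.

Things in the scene. Friction and masses are not known exactly. Their poses are not given: they have to be found in the camera images.
- scissors: Long scissors, shut, lying flat: 200 mm long, 10 mm thick, about 90 g. Black plastic finger loops (73 mm over both) at the -x end, on the robot's side at the start; steel blades up to 15 mm wide to the tip at +x. Grip at the black waist in the middle, 18 mm wide (y), 10 mm thick, 60 mm long. Origin: mid-length, on the underside, under the waist's centre; x from loops to tip, z up.
- scissors_loops (a point): Point midway between the two finger loops of the long scissors, 67 mm from its origin towards -x and 5 mm above its underside; it turns with the scissors.
- small_scissors: The small scissors, a bystander of the same shape and materials: 130 mm long, 48 mm wide, 8 mm thick; origin and axes as for the long scissors. To be left where it lies.
- tray: Empty shallow pale wooden tray, fixed to the desk: 235 mm long (x), 140 mm wide (y) outside, flat floor 4 mm thick, walls 5 mm thick and 18 mm high from the desk on three sides. The short side at +x has no wall: the open end, facing the chair, away from the robot. Origin: centre of the underside, on the desk; z up.
There are look-alikes about, which are no part of the job. What is shaped like the scissors but red is not meant.

How it is judged:
At the end, for the whole second after the job is handed in: Long scissors at rest flat on the tray floor (underside under 10 mm above the desk, tilt under 0.1 rad), mid-length within 25 mm of the tray centre along and across, lengthwise within 0.26 rad, loops over 20 mm to the open end's side; small scissors within 30 mm of their start (x of scissors in the frame of tray between -0.025 and 0.025 m and y of scissors in the frame of tray between -0.025 and 0.025 m and z of scissors in the frame of tray below 0.01 m and angle between the x axis of scissors and the x axis of tray, either way round below 0.26 rad and angle between scissors's own z axis and vertical below 0.1 rad and x of scissors_loops in the frame of tray above 0.02 m and linear speed of scissors below 0.02 m/s and distance of small_scissors from where it was at the start of the episode below 0.03 m); the robot touches nothing.
It fails at once if the long scissors are let go in the air (more than 60 mm above the desk, touched by no finger) (height (world z) of scissors above 0.06 m and contact force between the fingers and scissors below 0.01 N).
It fails at once if the small scissors are moved by more than 30 mm (distance of small_scissors from where it was at the start of the episode above 0.03 m).
It also fails if it takes over 38 s, if anything falls off the work surface, if the arm or the gripper's body presses on something with over 40 N, if the wrist force passes 120 N, or if a joint passes its speed limit or range.

### The arm

A 7-joint arm with a two-finger parallel gripper is mounted at the origin on the work surface. World frame = base frame: x ahead of the robot, y to its left, z up, the work surface at z = 0. Lengths are in m, angles in rad, forces in N, time in s.
With the tool pointing down it reaches from about 0.4 to 0.85 m from the base axis. Payload 6.9 kg.
Tool frame: the origin (TCP) lies on the centre line of the jaws, within the pads' length; the fingertips stand 19 mm ahead of it and the grasp point (between the pads) is the TCP; z points along the fingers, y is the direction in which the jaws open and shut (so a half turn about z gives the same grasp; the last joint's range is limited). The gripper opens to 85 mm and grips with 20 to 120 N. Pads are 22 mm wide; open, the fingers measure 114 mm over their backs; the gripper's body (76 mm by 85 mm) begins 54 mm behind the grasp point. The pads swing forward as they close: fully open they stand 13 mm farther back than shut.
Start: joints at [1.373, 0.507, -0.238, 1.5, 0.126, 1.149, -0.155], TCP at [0.187, -0.596, 0.22] pointing down, gripper open.
Joint ranges: [-3.08, 3.08], [-0.24, 2.05], [-1.43, 1.35], [0, 2.5], [-1.52, 4.66], [0.17, 1.96], [-2.89, 2.89]. Speed limits (rad/s): [2.39, 2.39, 3.14, 3.14, 3.14, 3.14, 3.14].

### API

Orientations are given as a unit quaternion [w, x, y, z].
In Python, from rig import sense, vision, workorder gives the robot as it stands.
- The arm moves only by the tool jog_arm, never from a script. Its argument "moves" is a list of rows, each an object with "slide": the shift along the tool's x, y, z in m, a list of three; "turn": the turn, a rotation vector about the tool's x, y, z in rad, a list of three. A call has 1 to 5 rows; each row is the pose to reach, as a shift and turn from the pose commanded when the call began, along the tool's axes at that moment; what a row does not reach only later rows make up. A row lasts 1/8 s, in which the tool goes at most 62.5 mm and 10.7 degrees, less where a joint would pass 70% of its speed; a pose out of reach is approached as far as the arm can. A call with a gripper value outside its range is refused whole. "hand" is the closure in counts, from 0 (fully open) to 255 (shut), set as the call begins (left out, the last holds). The fingers move at their own pace and stop on an object; "newtons" is the grip in N (left out, the last holds). Time passes only in rows, so rows that repeat a pose let the fingers close. It gives the time, the measured TCP pose, the force and the opening at its end, in the units of the state.
- sense(): the state, without advancing time (a new reading comes with each control period).
- vision.snapshot(name): name is "side" or "top"; returns the picture (480x640x3 uint8, blue, green, red); there is no depth.
- vision.camera_info(name): a dict with "K" (3x3 intrinsics, pixels), "view" (4x4, takes a point from world to camera coordinates). Camera axes: x right, y down, z forward; pixel columns grow to the right and rows downward; lengths in m; the calibration is good to about 2 mm. A picture is of the moment at which its call begins. camera_info takes no time and is no camera call.
- workorder.hand_in(): hands the job in, once; it reports no verdict.
The state is a dict: "time": time; "joint_pos": joint angles; "joint_velocities": joint speeds; "joint_efforts": joint torques, N m; "position": TCP position; "tcp_rot": TCP orientation; "wrist_force": force on the tool from outside, world axes, zero at the start; "torque": the same for the moment, N m; "grip_width": finger opening in m.
Only numpy, scipy, OpenCV 4.12 (cv2) and the standard library are available. Lean on these libraries where they do the work, as an engineer would, in place of code of your own. Each camera call takes 0.05 s, during which the arm holds its last target.

## Working session

There is one attempt and no reset: what is moved stays moved. The work goes in short steps, Python scripts to look and compute and a tool call to move; the robot and the scene stay as the last step left them, time stands still between calls to the robot, and variables do not carry over. Pictures are saved under pics/ and viewed, and the job is handed in when it is done.

Besides the shell and the picture viewer there is one more tool, called after ">>>" in YAML: its name, and indented under it one key for each argument. jog_arm: Moves the arm, as the interface text tells. Its arguments: {"type":"object","properties":{"moves":{"type":"array","items":{"type":"object","properties":{"slide":{"type":"array","items":{"type":"number"}},"turn":{"type":"array","items":{"type":"number"}}}}},"hand":{"type":"number"},"newtons":{"type":"number"}},"required":["moves"]}

```bash
mkdir -p pics; ls
python3 - <<'E'
from rig import sense, vision
import cv2
s=sense(); print(s)
for n in("side","top"):
    cv2.imwrite(f"pics/{n}0.png",vision.snapshot(n)); c=vision.camera_info(n); print(n,c)
E
```

```text
pics
{'time': 0.0, 'joint_pos': array([ 1.37245072,  0.5083351 , -0.23751293,  1.50116405,  0.12566869,
        1.14889167, -0.15479736]), 'joint_velocities': array([ 0.00060248, -0.00081414, -0.00067907, -0.00035532,  0.00013518,
        0.00115547,  0.00079788]), 'joint_efforts': array([ 6.50619750e-04, -6.20582271e+01, -2.18661234e+00, -2.49645782e+01,
        1.26425145e-02,  1.19272116e-02,  9.40223941e-06]), 'position': array([ 0.1867626 , -0.59587936,  0.2192202 ]), 'tcp_rot': array([-8.95101022e-04,  9.88481480e-01,  1.51339159e-01, -1.43835783e-04]), 'wrist_force': array([-0.6055736 , -0.00174725, -0.08375917]), 'torque': array([0.01437479, 0.04202672, 0.01719052]), 'grip_width': 0.08504890979179514}
side {'K': array([[524.91748694,   0.        , 322.11574696],
       [  0.        , 524.91748694, 240.82234081],
       [  0.        ,   0.        ,   1.        ]]), 'view': array([[-0.98924817, -0.14546163, -0.01513176,  0.50271131],
       [-0.08420544,  0.65112515, -0.75428475,  0.00866284],
       [ 0.11957216, -0.74490063, -0.65637303,  1.23746345],
       [ 0.        ,  0.        ,  0.        ,  1.        ]])}
top {'K': array([[537.18613601,   0.        , 320.49463566],
       [  0.        , 537.18613601, 245.71907264],
       [  0.        ,   0.        ,   1.        ]]), 'view': array([[ 0.02292821, -0.99915572,  0.03409032,  0.04976699],
       [-0.9819588 , -0.02890949, -0.18687201,  0.50759488],
       [ 0.18769977, -0.02919065, -0.9817926 ,  1.02816079],
       [ 0.        ,  0.        ,  0.        ,  1.        ]])}
```

View pics/side0.png

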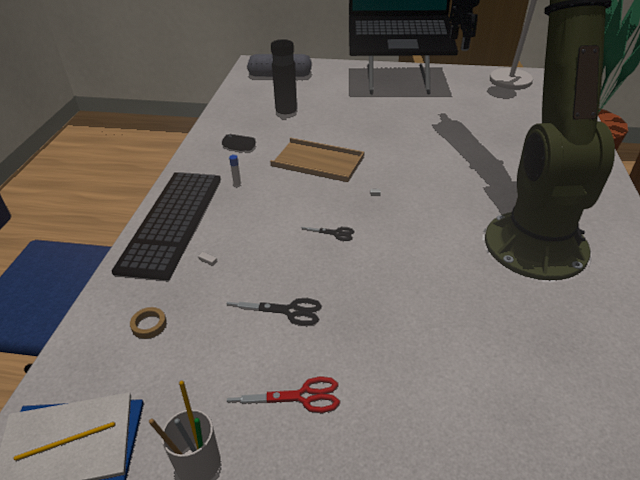

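View pics/top0.png

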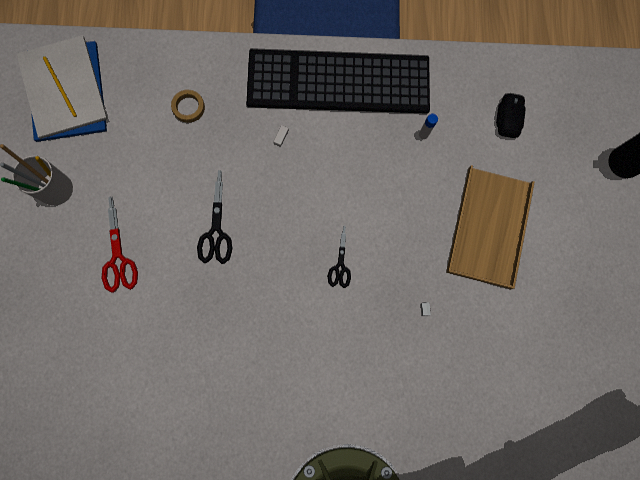

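The candidates in the top view are a red pair at (117,245), a large black pair at (216,220) and a small black pair at (340,258). The large black pair fits, because the red one is excluded and the other is the shorter bystander. I'll confirm this in an enlarged crop, along with the tray at (490,228).

Run:
```python
import cv2,numpy as np
t=cv2.imread("pics/top0.png"); s=cv2.imread("pics/side0.png")
a=cv2.resize(t[160:280,180:260],None,fx=5,fy=5,interpolation=cv2.INTER_CUBIC)
b=cv2.resize(s[285:340,215:330],None,fx=3.3,fy=3.3,interpolation=cv2.INTER_CUBIC)
o=np.zeros((600,790,3),np.uint8); o[:600,:400]=a; o[:b.shape[0],405:405+b.shape[1]]=b
c=cv2.resize(s[130:190,260:375],None,fx=3.3,fy=3.3,interpolation=cv2.INTER_CUBIC); o[200:200+c.shape[0],405:405+c.shape[1]]=c
d=cv2.resize(t[155:295,440:540],None,fx=1.35,fy=1.35); o[405:405+d.shape[0],405:405+d.shape[1]]=d
cv2.imwrite("pics/crop0.png",o)
cv2.imwrite("pics/tray0.png",cv2.resize(t[155:295,435:545],None,fx=4,fy=4,interpolation=cv2.INTER_CUBIC))
```

```text
(no output)
```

View pics/crop0.png

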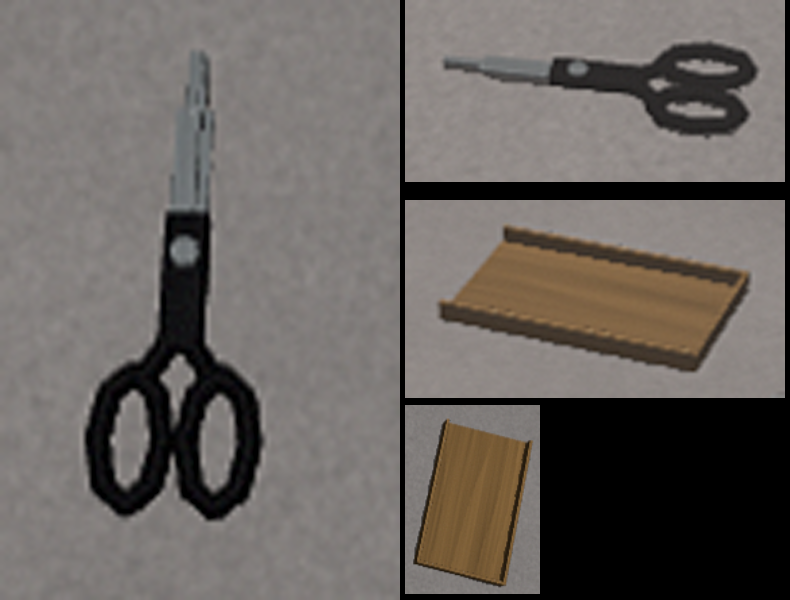

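View pics/tray0.png

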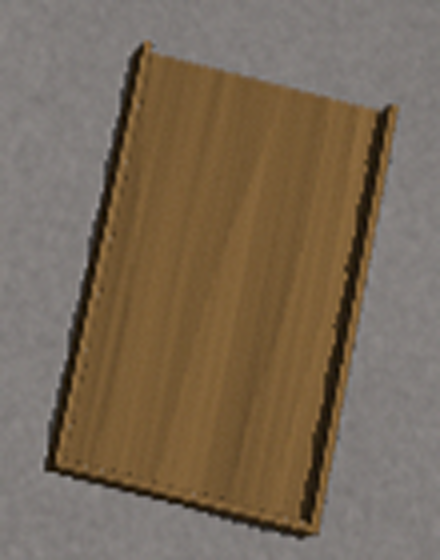

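The crop shows the large black scissors, with loops towards the robot, pivot at top (216.8,210) and tip at (220,170.4). The tray's open end is at the top of the picture. Next I triangulate both.

```bash
cat > h.py <<'E'
import numpy as np,cv2
from rig import sense, vision
from scipy.spatial.transform import Rotation as R
C={n:vision.camera_info(n) for n in("side","top")}
P={n:C[n]["K"]@C[n]["view"][:3] for n in C}
def tri(t,s):
    X=cv2.triangulatePoints(P["top"],P["side"],np.array(t,float).reshape(2,1),np.array(s,float).reshape(2,1))[:,0]; return X[:3]/X[3]
def plane(n,uv,z):
    p=P[n]; A=np.column_stack([p[:,0],p[:,1],-np.array([uv[0],uv[1],1.])]); return np.linalg.solve(A,-(p[:,2]*z+p[:,3]))[:2]
def proj(n,X):
    q=P[n]@np.append(X,1); return q[:2]/q[2]
def tool():
    s=sense(); return s["position"],R.from_quat(np.roll(s["tcp_rot"],-1))
E
python3 - <<'E'
from h import *
np.set_printoptions(precision=4,suppress=True)
tc=lambda x,y:(180+x/5,160+y/5); sc=lambda x,y:(215+(x-405)/3.3,285+y/3.3)
for n,a,b in[("tip",(200,52),(445,63)),("pivot",(184,250),(578,69)),("waist/blade",(188,212),(552,70)),("crotch",(178,352),(650,85)),("loopL end",(125,515),(748,130)),("loopR",(213,517),(755,72))]:
    print(n,tri(tc(*a),sc(*b)), plane("top",tc(*a),.01),plane("side",sc(*b),.01))
tt=lambda x,y:(435+x/4,155+y/4); st=lambda x,y:(260+(x-405)/3.3,130+(y-200)/3.3)
c=[]
for n,a,b in[("oL",(148,44),(442,305)),("oR",(395,107),(505,230)),("cL",(54,464),(697,357)),("cR",(318,527),(748,273))]:
    print(n,tri(tt(*a),st(*b)), plane("top",tt(*a),.018),plane("side",st(*b),.018)); c.append((plane("top",tt(*a),.018)+plane("side",st(*b),.018))/2)
c=np.array(c); print("tray",c.mean(0),c[0]-c[2],c[1]-c[3],np.arctan2(*(c[0]-c[2]+c[1]-c[3])[::-1]))
p,r=tool();print(p,r.as_matrix())
E
```

```text
tip [0.6709 0.2796 0.0012] [0.669  0.2782] [0.6663 0.2874]
pivot [0.5824 0.28   0.0087] [0.5826 0.2798] [0.5816 0.2812]
waist/blade [0.5997 0.2799 0.0051] [0.599  0.2791] [0.5976 0.2842]
crotch [0.5384 0.281  0.002 ] [0.5391 0.2797] [0.534  0.2883]
loopL end [ 0.4719  0.3006 -0.0084] [0.4703 0.2972] [0.468  0.3159]
loopR [0.4717 0.2625 0.0026] [0.4705 0.2614] [0.4707 0.269 ]
oL [ 0.6956 -0.2602  0.0107] [ 0.6946 -0.2578] [ 0.6908 -0.2483]
oR [ 0.6653 -0.3933  0.0101] [ 0.664  -0.3899] [ 0.6609 -0.3794]
cL [ 0.4661 -0.2033  0.0136] [ 0.4665 -0.2022] [ 0.4643 -0.1966]
cR [ 0.4363 -0.3396  0.0137] [ 0.4377 -0.338 ] [ 0.4339 -0.3321]
tray [ 0.5641 -0.293 ] [ 0.2273 -0.0537] [ 0.2267 -0.0496] -0.22365543480605543
[ 0.1868 -0.596   0.2193] [[ 0.9542  0.2992 -0.0005]
 [ 0.2992 -0.9542  0.0015]
 [-0.     -0.0016 -1.    ]]
```

Measured poses:

| Item | Position (m) | Yaw (rad) |
|---|---|---|
| Long scissors | (0.570, 0.2795), top about z = 0.009 | about 0 |
| Tray | (0.565, -0.296), walls 11–14 mm by triangulation against the 18 mm given | -0.224 |

Plan: grip with the tool-x heading at π. Then turn -3.365 rad during the transfer, which keeps joint 7 within its range.

```bash
cat >> h.py <<'E'
def rows(x,y,z,h,wps):
    """pose at call start and list of world waypoints (x,y,z,heading) -> jog rows"""
    c,s=np.cos(h),np.sin(h)
    for w in wps:
        dx,dy,dz=w[0]-x,w[1]-y,w[2]-z
        print("slide [%.3f,%.3f,%.3f] turn z %.3f"%(dx*c+dy*s,dx*s-dy*c,-dz,-(w[3]-h)))
def head():
    p,r=tool(); m=r.as_matrix(); return (*p,np.arctan2(m[1,0],m[0,0]))
def path(pts,n):
    pts=np.array(pts,float); L=np.r_[0,np.cumsum(np.linalg.norm(np.diff(pts[:,:3],axis=0),axis=1))]
    t=np.linspace(0,L[-1],n+1)[1:]; return np.column_stack([np.interp(t,L,pts[:,i]) for i in range(4)])
E
python3 - <<'E'
from h import *
p=head(); W=path([p,(.4,-.42,.2,.304+.78),(.57,0,.15,.304+2.05),(.57,.2795,.10,np.pi)],20)
cur=p
for i in range(0,20,5):
    print("call",np.round(cur,3)); rows(*cur,W[i:i+5]); cur=W[i+4]
E
```

```text
call [ 0.187 -0.596  0.219  0.304]
slide [0.047,-0.019,0.004] turn z -0.143
slide [0.094,-0.038,0.007] turn z -0.286
slide [0.141,-0.057,0.011] turn z -0.429
slide [0.188,-0.076,0.014] turn z -0.573
slide [0.235,-0.095,0.018] turn z -0.716
call [ 0.382 -0.435  0.202  1.02 ]
slide [0.049,0.003,0.005] turn z -0.142
slide [0.099,-0.006,0.010] turn z -0.284
slide [0.149,-0.014,0.016] turn z -0.426
slide [0.199,-0.022,0.021] turn z -0.567
slide [0.248,-0.031,0.027] turn z -0.709
call [ 0.486 -0.207  0.175  1.728]
slide [0.043,0.026,0.006] turn z -0.142
slide [0.087,0.052,0.011] turn z -0.283
slide [0.130,0.078,0.017] turn z -0.425
slide [0.173,0.104,0.022] turn z -0.567
slide [0.220,0.120,0.030] turn z -0.708
call [0.57  0.029 0.145 2.436]
slide [0.032,0.038,0.009] turn z -0.141
slide [0.065,0.076,0.018] turn z -0.282
slide [0.097,0.114,0.027] turn z -0.423
slide [0.130,0.152,0.036] turn z -0.564
slide [0.162,0.191,0.045] turn z -0.705
```

>>> jog_arm:
  moves:
    - {"slide": [0.047,-0.019,0.004],"turn": [0,0,-0.143]}
    - {"slide": [0.094,-0.038,0.007],"turn": [0,0,-0.286]}
    - {"slide": [0.141,-0.057,0.011],"turn": [0,0,-0.429]}
    - {"slide": [0.188,-0.076,0.014],"turn": [0,0,-0.573]}
    - {"slide": [0.235,-0.095,0.018],"turn": [0,0,-0.716]}
  hand: 0

```text
time: 0.72
position: [0.3837, -0.4342, 0.2018]
tcp_rot: [-0.0, 0.872, 0.49, -0.0]
wrist_force: [0.0, -0.4, -0.7]
grip_width: 0.0857
```

>>> jog_arm:
  moves:
    - {"slide": [0.049,0.003,0.005],"turn": [0,0,-0.142]}
    - {"slide": [0.099,-0.006,0.01],"turn": [0,0,-0.284]}
    - {"slide": [0.149,-0.014,0.016],"turn": [0,0,-0.426]}
    - {"slide": [0.199,-0.022,0.021],"turn": [0,0,-0.567]}
    - {"slide": [0.248,-0.031,0.027],"turn": [0,0,-0.709]}

```text
time: 1.35
position: [0.4866, -0.2064, 0.1748]
tcp_rot: [-0.0, 0.647, 0.762, 0.0]
wrist_force: [1.2, 0.3, 0.1]
grip_width: 0.0856
```

>>> jog_arm:
  moves:
    - {"slide": [0.043,0.026,0.006],"turn": [0,0,-0.142]}
    - {"slide": [0.087,0.052,0.011],"turn": [0,0,-0.283]}
    - {"slide": [0.13,0.078,0.017],"turn": [0,0,-0.425]}
    - {"slide": [0.173,0.104,0.022],"turn": [0,0,-0.567]}
    - {"slide": [0.22,0.12,0.03],"turn": [0,0,-0.708]}

```text
time: 1.98
position: [0.5709, 0.0295, 0.1446]
tcp_rot: [0.0, 0.343, 0.939, 0.0]
wrist_force: [0.0, -0.2, 0.4]
grip_width: 0.0856
```

>>> jog_arm:
  moves:
    - {"slide": [0.032,0.038,0.009],"turn": [0,0,-0.141]}
    - {"slide": [0.065,0.076,0.018],"turn": [0,0,-0.282]}
    - {"slide": [0.097,0.114,0.027],"turn": [0,0,-0.423]}
    - {"slide": [0.13,0.152,0.036],"turn": [0,0,-0.564]}
    - {"slide": [0.162,0.191,0.045],"turn": [0,0,-0.705]}

```text
time: 2.6
position: [0.5703, 0.2799, 0.0994]
tcp_rot: [-0.0, -0.002, 1.0, -0.0]
wrist_force: [1.1, -0.6, 0.2]
grip_width: 0.0855
```

>>> jog_arm:
  moves:
    - {"slide": [0,0,0.03]}
    - {"slide": [0,0,0.055]}
    - {"slide": [0,0,0.055]}

```text
invalid input
```

Run:
```python
from h import *
print(head(), np.round(sense()["joint_pos"],3))
t=vision.snapshot("top"); s=vision.snapshot("side")
o=np.hstack([cv2.resize(t[150:290,150:290],(400,400)),cv2.resize(s[210:350,200:340],(400,400))])
cv2.imwrite("pics/g1.png",o)
```

```text
(np.float64(0.5702798809839467), np.float64(0.2798563664376322), np.float64(0.09936512832636757), np.float64(-3.1372577071320187)) [ 0.016  0.781 -0.93   1.622  0.686  1.098  0.472]
```

View pics/g1.png

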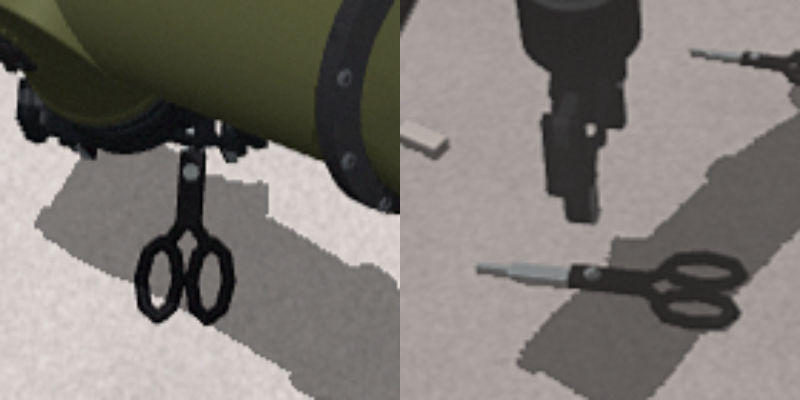

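The move was refused because it lacked "turn". The pictures show the gripper above the scissors: fingertips at side-crop (580,215), waist directly below at (615,280). I'll descend.

>>> jog_arm:
  moves:
    - {"slide": [0,0,0.03],"turn": [0,0,0]}
    - {"slide": [0,0,0.06],"turn": [0,0,0]}
    - {"slide": [0,0,0.07],"turn": [0,0,0]}
    - {"slide": [0,0,0.077],"turn": [0,0,0]}
    - {"slide": [0,0,0.077],"turn": [0,0,0]}

```text
time: 3.32
position: [0.5707, 0.2787, 0.0235]
tcp_rot: [0.0, 0.0, 1.0, 0.0]
wrist_force: [-0.2, 0.0, 0.5]
grip_width: 0.0856
```

Run:
```python
from h import *
print(head(), sense()["wrist_force"])
s=vision.snapshot("side");t=vision.snapshot("top")
o=np.hstack([cv2.resize(t[150:290,150:290],(400,400)),cv2.resize(s[230:350,200:320],(400,400),interpolation=cv2.INTER_CUBIC)])
cv2.imwrite("pics/g2.png",o)
```

```text
(np.float64(0.570663611357283), np.float64(0.27867692512200315), np.float64(0.0234653707276647), np.float64(3.1413420956839926)) [-0.24412621  0.02827073  0.53237398]
```

View pics/g2.png

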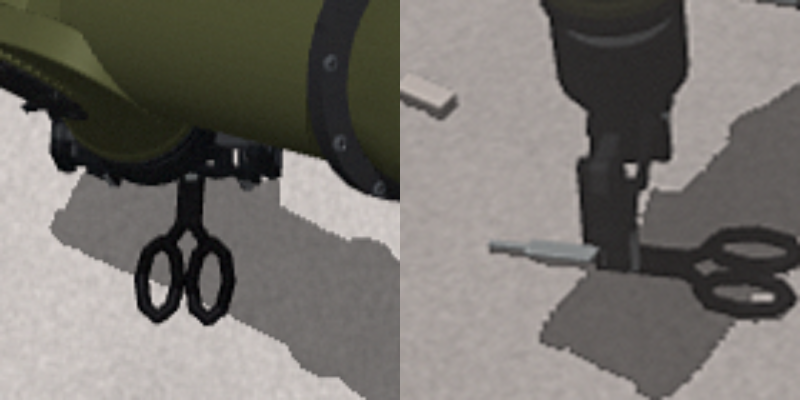

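The fingers straddle the waist, as seen at side-crop (610,240). I'll go down about 2 mm and close.

>>> jog_arm:
  moves:
    - {"slide": [0,0,0.002],"turn": [0,0,0]}
    - {"slide": [0,0,0.002],"turn": [0,0,0]}
    - {"slide": [0,0,0.002],"turn": [0,0,0]}
    - {"slide": [0,0,0.002],"turn": [0,0,0]}
    - {"slide": [0,0,0.002],"turn": [0,0,0]}
  hand: 255
  newtons: 50

```text
time: 4.05
position: [0.5705, 0.2787, 0.0211]
tcp_rot: [0.0, -0.0, 1.0, 0.0]
wrist_force: [-0.2, -0.4, 0.6]
grip_width: -0.0002
```

>>> jog_arm:
  moves:
    - {"slide": [0,0,0],"turn": [0,0,0]}
    - {"slide": [0,0,0],"turn": [0,0,0]}
    - {"slide": [0,0,0],"turn": [0,0,0]}

```text
time: 4.42
position: [0.5704, 0.2787, 0.0211]
tcp_rot: [-0.0, -0.0, 1.0, 0.0]
wrist_force: [-0.7, -0.7, 0.6]
grip_width: 0.0001
```

Width is 0, so the fingers shut without the scissors. I'll look.

Run:
```python
from h import *
s=vision.snapshot("side");t=vision.snapshot("top")
o=np.hstack([cv2.resize(t[150:290,150:290],(400,400)),cv2.resize(s[260:340,220:300],(400,400),interpolation=cv2.INTER_CUBIC)])
cv2.imwrite("pics/g3.png",o)
```

```text
(no output)
```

View pics/g3.png

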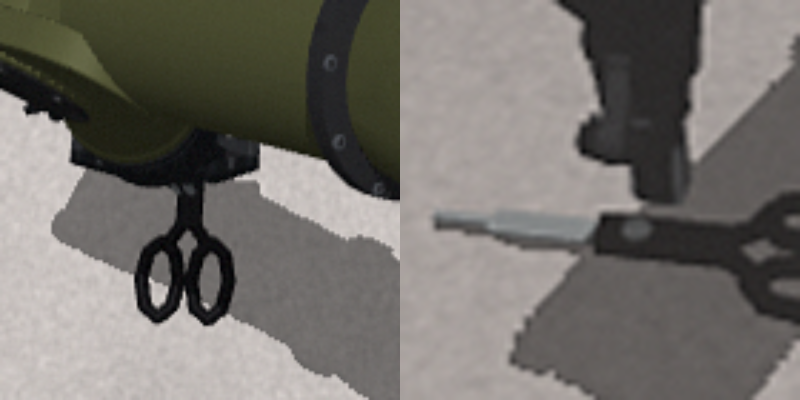

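Run:
```python
from h import *
p=np.array(head()[:3]); print(p)
for z in (0.002,.01,.02,.03,.04): print(z,proj("side",[p[0],p[1],z]),proj("side",[p[0],p[1]+.011,z]),proj("side",[p[0],p[1]-.01,z]),proj("top",[p[0],p[1],z]))
print(plane("side",(272,299),.002))
s=vision.snapshot("side")
cv2.imwrite("pics/g4.png",cv2.resize(s[180:340,190:350],(600,600),interpolation=cv2.INTER_CUBIC))
```

```text
[0.57041595 0.27867792 0.02107442]
0.002 [273.23175516 308.10266182] [272.09222924 312.06283383] [274.25301227 304.55350708] [217.59170386 216.61396816]
0.01 [272.93837255 305.52440884] [271.79110419 309.48427516] [273.96649794 301.97577174] [216.99943079 215.69057705]
0.02 [272.56765078 302.26649746] [271.41056777 306.2257104 ] [273.6044816  298.71875371] [216.24727543 214.51791936]
0.03 [272.19241613 298.96892689] [271.02536354 302.92717479] [273.23808859 295.42235937] [215.48166464 213.32428381]
0.04 [271.81258571 295.63096852] [270.63540508 299.58792835] [272.86723906 292.08587028] [214.7022341  212.10910239]
[0.57855028 0.25383553]
```

View pics/g4.png

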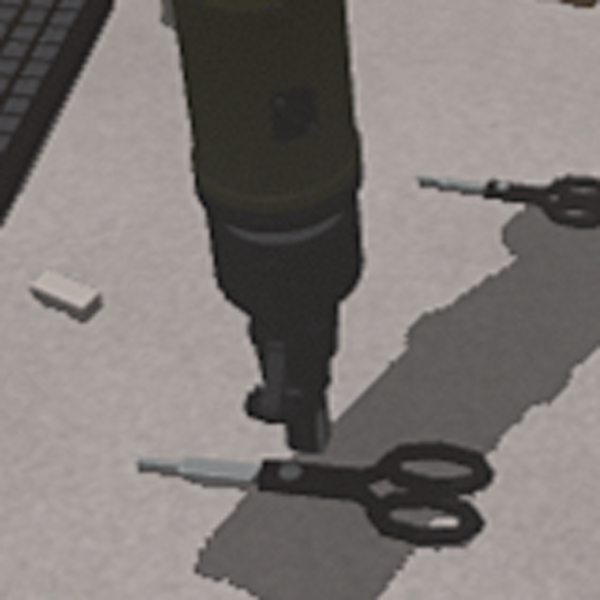

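The closed fingertip bottom is at side px (272,299). At the commanded x,y that means a tip height of about 28 mm, so the tips are some 25 mm higher than the text suggests. The scissors are untouched, with the pivot still at (267,306). I'll open to about 35 mm and go down in small steps, watching the force.

>>> jog_arm:
  moves:
    - {"slide": [0,0,0],"turn": [0,0,0]}
    - {"slide": [0,0,0],"turn": [0,0,0]}
    - {"slide": [0,0,0],"turn": [0,0,0]}
  hand: 145

```text
time: 4.95
position: [0.5704, 0.2787, 0.0211]
tcp_rot: [-0.0, -0.0, 1.0, 0.0]
wrist_force: [0.1, 0.3, 0.4]
grip_width: 0.0366
```

>>> jog_arm:
  moves:
    - {"slide": [0,0,0.005],"turn": [0,0,0]}
    - {"slide": [0,0,0.01],"turn": [0,0,0]}
    - {"slide": [0,0,0.01],"turn": [0,0,0]}

```text
time: 5.32
position: [0.5701, 0.2784, 0.0104]
tcp_rot: [-0.0, -0.0, 1.0, -0.0]
wrist_force: [0.5, 0.7, 0.0]
grip_width: 0.0368
```

Run:
```python
from h import *
p=head(); print(p, sense()["wrist_force"])
s=vision.snapshot("side")
print(proj("side",[p[0],p[1]+.0175,p[2]-.019]))
cv2.imwrite("pics/g5.png",cv2.resize(s[240:340,210:310],(600,600),interpolation=cv2.INTER_CUBIC))
```

```text
(np.float64(0.570108747364948), np.float64(0.2783699911312233), np.float64(0.01036950036401265), np.float64(-3.1413625465085118)) [0.49715507 0.73987589 0.00748419]
[271.98922619 317.72152486]
```

View pics/g5.png

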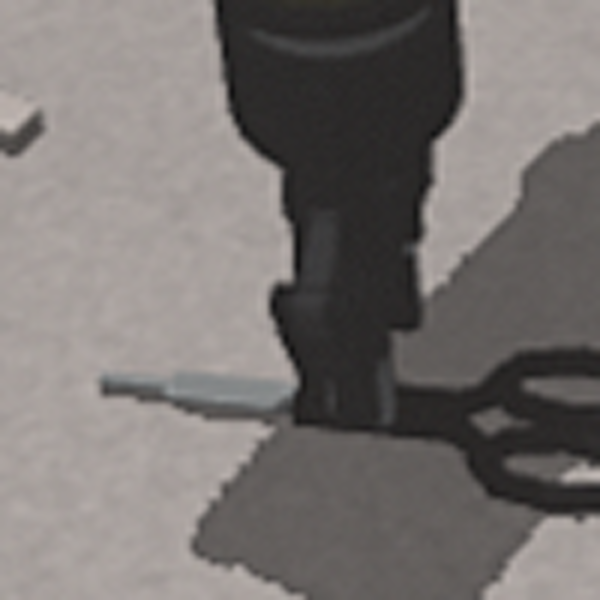

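No contact yet: the near fingertip bottom is at (268,311), still about 15–20 mm up. I'll continue.

>>> jog_arm:
  moves:
    - {"slide": [0,0,0.004],"turn": [0,0,0]}
    - {"slide": [0,0,0.008],"turn": [0,0,0]}
    - {"slide": [0,0,0.008],"turn": [0,0,0]}

```text
time: 5.75
position: [0.5702, 0.2785, 0.0026]
tcp_rot: [-0.0, -0.0, 1.0, -0.0]
wrist_force: [0.0, 0.1, 0.5]
grip_width: 0.0367
```

Run:
```python
from h import *
p=head(); print(p, sense()["wrist_force"])
s=vision.snapshot("side")
cv2.imwrite("pics/g6.png",cv2.resize(s[240:340,210:310],(600,600),interpolation=cv2.INTER_CUBIC))
```

```text
(np.float64(0.5702184006759611), np.float64(0.27849768685438825), np.float64(0.0026270396712939556), np.float64(-3.1413646621842473)) [0.00343005 0.08790631 0.45919198]
```

View pics/g6.png

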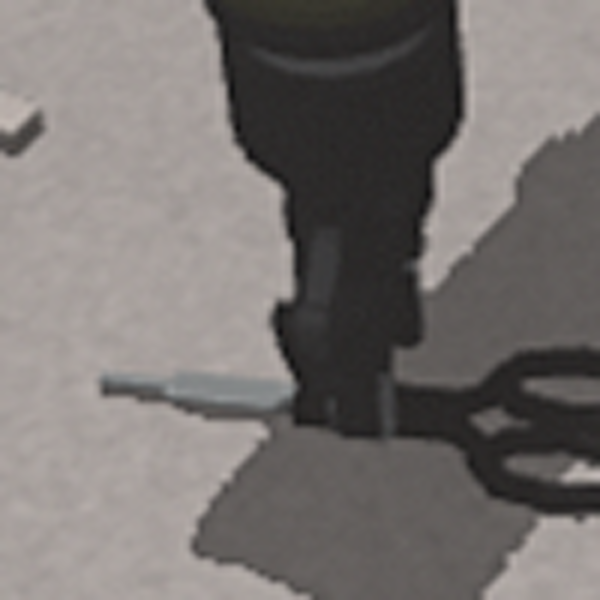

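>>> jog_arm:
  moves:
    - {"slide": [0,0,0.002],"turn": [0,0,0]}
    - {"slide": [0,0,0.004],"turn": [0,0,0]}
    - {"slide": [0,0,0.004],"turn": [0,0,0]}

```text
time: 6.18
position: [0.5704, 0.2786, -0.0011]
tcp_rot: [-0.0, -0.0, 1.0, -0.0]
wrist_force: [-0.1, -0.2, 0.5]
grip_width: 0.0363
```

>>> jog_arm:
  moves:
    - {"slide": [0,0,0.002],"turn": [0,0,0]}
    - {"slide": [0,0,0.003],"turn": [0,0,0]}
    - {"slide": [0,0,0.003],"turn": [0,0,0]}

```text
time: 6.55
position: [0.5704, 0.2786, -0.004]
tcp_rot: [-0.0, -0.0, 1.0, -0.0]
wrist_force: [0.2, 0.4, 0.7]
grip_width: 0.0372
```

Run:
```python
from h import *
p=head(); print(p, sense()["wrist_force"],sense()["joint_pos"])
s=vision.snapshot("side")
cv2.imwrite("pics/g7.png",cv2.resize(s[270:330,240:300],(600,600),interpolation=cv2.INTER_CUBIC))
```

```text
(np.float64(0.5703988209987453), np.float64(0.27863769552197054), np.float64(-0.0040209565652130595), np.float64(-3.1414240068027013)) [0.16888461 0.39311753 0.66567786] [-0.02592861  0.89313495 -0.83971982  1.70595504  0.81071108  0.92755951
  0.37195142]
```

View pics/g7.png

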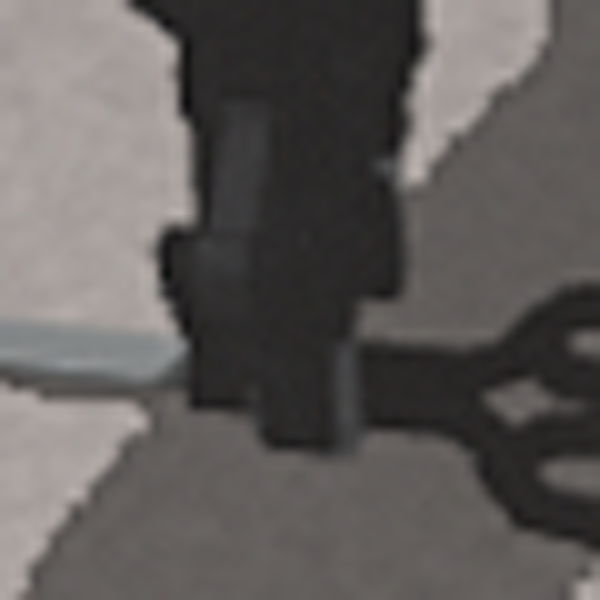

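The near fingertip at (272,315) now reaches past the scissors' lower edge. I'll close here.

>>> jog_arm:
  moves:
    - {"slide": [0,0,0],"turn": [0,0,0]}
    - {"slide": [0,0,0],"turn": [0,0,0]}
    - {"slide": [0,0,0],"turn": [0,0,0]}
    - {"slide": [0,0,0],"turn": [0,0,0]}
  hand: 255
  newtons: 50

```text
time: 7.1
position: [0.5705, 0.2789, -0.0036]
tcp_rot: [0.0, -0.0, 1.0, 0.0]
wrist_force: [-0.9, -0.4, 4.1]
grip_width: 0.0152
```

>>> jog_arm:
  moves:
    - {"slide": [0,0,0],"turn": [0,0,0]}
    - {"slide": [0,0,-0.01],"turn": [0,0,0]}
    - {"slide": [0,0,-0.03],"turn": [0,0,0]}
    - {"slide": [0,0,-0.03],"turn": [0,0,0]}

```text
time: 7.6
position: [0.5714, 0.2797, 0.0284]
tcp_rot: [0.001, -0.0, 1.0, 0.001]
wrist_force: [0.1, 0.3, -0.5]
grip_width: 0.0153
```

Run:
```python
from h import *
p=head(); print(p, sense()["wrist_force"],sense()["grip_width"])
s=vision.snapshot("side");t=vision.snapshot("top")
cv2.imwrite("pics/g8.png",np.hstack([cv2.resize(t[150:290,150:290],(400,400)),cv2.resize(s[250:350,210:310],(400,400),interpolation=cv2.INTER_CUBIC)]))
```

```text
(np.float64(0.5713891840816897), np.float64(0.2797011475193801), np.float64(0.028404611233497207), np.float64(-3.1415166178714324)) [ 0.07090593  0.30333337 -0.4884747 ] 0.01527037257653523
```

View pics/g8.png

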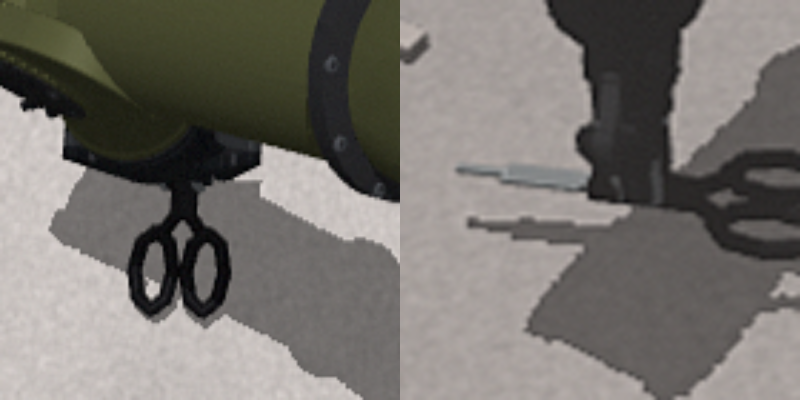

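The scissors are held and level: the tip at side (224,292) is clear of its shadow. At the grasp the reported TCP z was -0.0036 with the underside on the desk. Now I plan the transfer with the end-for-end turn.

Run:
```python
from h import *
p=list(head()); p[3]=np.pi
W=path([p,(.57,.2,.12,np.pi-.48),(.57,-.25,.12,-.224+.25),(.565,-.296,.11,-.224)],25)
W[:,3]=np.linspace(np.pi,-.224,26)[1:]
cur=p
for i in range(0,25,5):
    print("call",np.round(cur,3)); rows(*cur,W[i:i+5]); cur=W[i+4]
```

```text
call [0.571 0.279 0.027 3.142]
slide [0.000,-0.016,-0.019] turn z 0.135
slide [0.000,-0.032,-0.038] turn z 0.269
slide [0.000,-0.048,-0.057] turn z 0.404
slide [0.001,-0.064,-0.076] turn z 0.538
slide [0.001,-0.080,-0.093] turn z 0.673
call [0.57  0.198 0.12  2.468]
slide [-0.015,-0.019,-0.000] turn z 0.135
slide [-0.031,-0.039,-0.000] turn z 0.269
slide [-0.046,-0.058,-0.000] turn z 0.404
slide [-0.062,-0.077,-0.000] turn z 0.538
slide [-0.077,-0.097,-0.000] turn z 0.673
call [0.57  0.074 0.12  1.795]
slide [-0.024,-0.006,-0.000] turn z 0.135
slide [-0.048,-0.011,-0.000] turn z 0.269
slide [-0.072,-0.017,-0.000] turn z 0.404
slide [-0.097,-0.022,-0.000] turn z 0.538
slide [-0.121,-0.028,-0.000] turn z 0.673
call [ 0.57  -0.05   0.12   1.122]
slide [-0.022,0.011,-0.000] turn z 0.135
slide [-0.045,0.021,-0.000] turn z 0.269
slide [-0.067,0.032,-0.000] turn z 0.404
slide [-0.089,0.043,-0.000] turn z 0.538
slide [-0.112,0.054,-0.000] turn z 0.673
call [ 0.57  -0.173  0.12   0.449]
slide [-0.011,0.022,-0.000] turn z 0.135
slide [-0.022,0.045,-0.000] turn z 0.269
slide [-0.032,0.067,-0.000] turn z 0.404
slide [-0.045,0.088,0.005] turn z 0.538
slide [-0.058,0.108,0.010] turn z 0.673
```

>>> jog_arm:
  moves:
    - {"slide": [0,-0.016,-0.019],"turn": [0,0,0.135]}
    - {"slide": [0,-0.032,-0.038],"turn": [0,0,0.269]}
    - {"slide": [0,-0.048,-0.057],"turn": [0,0,0.404]}
    - {"slide": [0,-0.064,-0.076],"turn": [0,0,0.538]}
    - {"slide": [0,-0.08,-0.093],"turn": [0,0,0.673]}

```text
time: 8.32
position: [0.5702, 0.1979, 0.1193]
tcp_rot: [-0.0, 0.332, 0.943, -0.0]
wrist_force: [0.9, 0.2, -1.0]
grip_width: 0.0153
```

>>> jog_arm:
  moves:
    - {"slide": [-0.015,-0.019,0],"turn": [0,0,0.135]}
    - {"slide": [-0.031,-0.039,0],"turn": [0,0,0.269]}
    - {"slide": [-0.046,-0.058,0],"turn": [0,0,0.404]}
    - {"slide": [-0.062,-0.077,0],"turn": [0,0,0.538]}
    - {"slide": [-0.077,-0.097,0],"turn": [0,0,0.673]}

```text
time: 8.95
position: [0.5699, 0.0738, 0.1187]
tcp_rot: [-0.0, 0.625, 0.781, -0.0]
wrist_force: [-0.7, 0.1, -1.3]
grip_width: 0.0156
```

>>> jog_arm:
  moves:
    - {"slide": [-0.024,-0.006,0],"turn": [0,0,0.135]}
    - {"slide": [-0.048,-0.011,0],"turn": [0,0,0.269]}
    - {"slide": [-0.072,-0.017,0],"turn": [0,0,0.404]}
    - {"slide": [-0.097,-0.022,0],"turn": [0,0,0.538]}
    - {"slide": [-0.121,-0.028,0],"turn": [0,0,0.673]}

```text
time: 9.57
position: [0.5695, -0.0503, 0.1186]
tcp_rot: [-0.0, 0.848, 0.53, -0.0]
wrist_force: [-0.4, 1.1, -1.9]
grip_width: 0.015
```

>>> jog_arm:
  moves:
    - {"slide": [-0.022,0.011,0],"turn": [0,0,0.135]}
    - {"slide": [-0.045,0.021,0],"turn": [0,0,0.269]}
    - {"slide": [-0.067,0.032,0],"turn": [0,0,0.404]}
    - {"slide": [-0.089,0.043,0],"turn": [0,0,0.538]}
    - {"slide": [-0.112,0.054,0],"turn": [0,0,0.673]}

```text
time: 10.2
position: [0.5697, -0.1743, 0.1186]
tcp_rot: [-0.0, 0.975, 0.221, -0.0]
wrist_force: [-0.1, -0.7, -1.8]
grip_width: 0.0152
```

>>> jog_arm:
  moves:
    - {"slide": [-0.011,0.022,0],"turn": [0,0,0.135]}
    - {"slide": [-0.022,0.045,0],"turn": [0,0,0.269]}
    - {"slide": [-0.032,0.067,0],"turn": [0,0,0.404]}
    - {"slide": [-0.045,0.088,0.005],"turn": [0,0,0.538]}
    - {"slide": [-0.058,0.108,0.01],"turn": [0,0,0.673]}

```text
time: 10.82
position: [0.5643, -0.2968, 0.1084]
tcp_rot: [-0.0, 0.994, -0.114, -0.0]
wrist_force: [0.4, 0.4, -0.8]
grip_width: 0.0151
```

Run:
```python
from h import *
p=head(); print(p, sense()["wrist_force"],sense()["grip_width"],sense()["joint_pos"])
s=vision.snapshot("side");t=vision.snapshot("top")
cv2.imwrite("pics/p1.png",np.hstack([cv2.resize(t[130:310,410:590],(400,400),interpolation=cv2.INTER_CUBIC),cv2.resize(s[60:200,250:390],(400,400),interpolation=cv2.INTER_CUBIC)]))
```

```text
(np.float64(0.5643359599715442), np.float64(-0.2967721153964938), np.float64(0.10839459838943963), np.float64(-0.22749850932736215)) [ 0.38505162  0.38887647 -0.83570902] 0.015139549622430424 [ 0.47768927  0.62115586 -0.05334247  1.61181471  0.03937847  0.91064002
 -1.38818435]
```

View pics/p1.png

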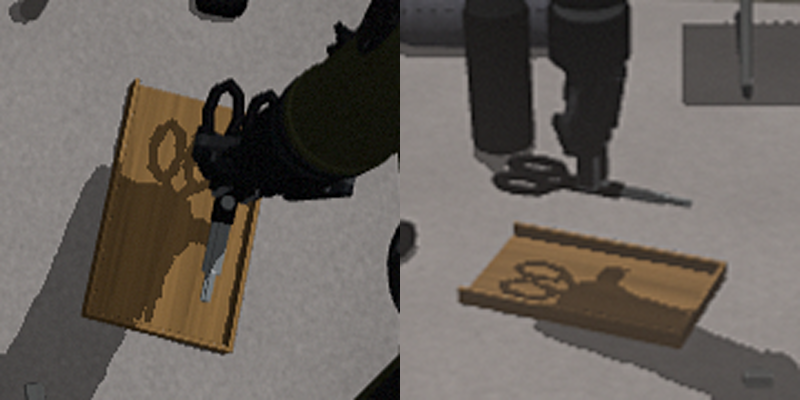

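Run:
```python
from h import *
X=tri((502.3,265),(351.5,131.1)); print("tip",X)
h=-.2275+np.pi
o=X[:2]-.1*np.array([np.cos(h),np.sin(h)]); print("origin est",o)
pv=plane("top",(512.6,220.9),.12); print("pivot@z.12",pv,"heading",np.arctan2(*(X[:2]-pv)[::-1]))
```

```text
tip [ 0.46653913 -0.27829595  0.1141916 ]
origin est [ 0.56396246 -0.30085022]
pivot@z.12 [ 0.55100937 -0.29942552] heading 2.8964801908720252
```

The tip triangulates to (0.467, -0.278, 0.114). That puts mid-length near (0.564, -0.300), about 4 mm from the tray centre, with the loops towards the open end. Descending.

>>> jog_arm:
  moves:
    - {"slide": [0,-0.002,0.03],"turn": [0,0,0]}
    - {"slide": [0,-0.002,0.06],"turn": [0,0,0]}
    - {"slide": [0,-0.002,0.085],"turn": [0,0,0]}
    - {"slide": [0,-0.002,0.095],"turn": [0,0,0]}
    - {"slide": [0,-0.002,0.097],"turn": [0,0,0]}

```text
time: 11.55
position: [0.5653, -0.2936, 0.0118]
tcp_rot: [-0.0, 0.994, -0.111, -0.0]
wrist_force: [0.5, -0.1, -0.4]
grip_width: 0.0153
```

>>> jog_arm:
  moves:
    - {"slide": [0,0,0.003],"turn": [0,0,0]}
    - {"slide": [0,0,0.006],"turn": [0,0,0]}
    - {"slide": [0,0,0.006],"turn": [0,0,0]}

```text
time: 11.92
position: [0.5653, -0.2943, 0.0064]
tcp_rot: [0.0, 0.994, -0.111, 0.0]
wrist_force: [0.4, 0.6, 0.1]
grip_width: 0.0156
```

Run:
```python
from h import *
p=head(); print(p, sense()["wrist_force"],sense()["torque"])
s=vision.snapshot("side")
cv2.imwrite("pics/p2.png",cv2.resize(s[110:200,260:380],(800,600),interpolation=cv2.INTER_CUBIC))
```

```text
(np.float64(0.5653232935749223), np.float64(-0.29432162674598195), np.float64(0.006362705007104435), np.float64(-0.223238099507868)) [0.41496959 0.63693928 0.1184004 ] [0.00108831 0.00400402 0.0065286 ]
```

View pics/p2.png

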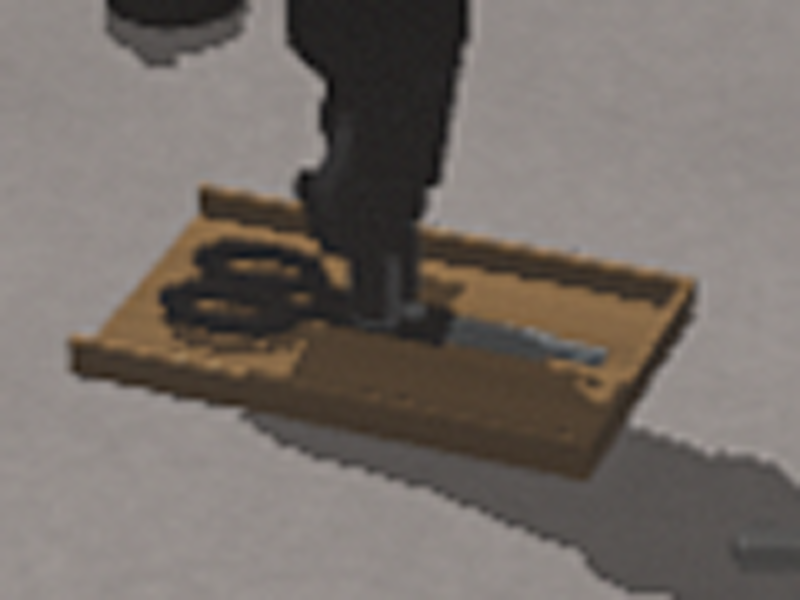

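The scissors hover a few mm above the tray floor, well centred, with the loops at the open end (crop (240,290)) and their shadow just below. I'll go down in 2 mm steps, feeling for contact.

>>> jog_arm:
  moves:
    - {"slide": [0,0,0.002],"turn": [0,0,0]}
    - {"slide": [0,0,0.004],"turn": [0,0,0]}
    - {"slide": [0,0,0.004],"turn": [0,0,0]}

```text
time: 12.35
position: [0.5651, -0.2941, 0.0019]
tcp_rot: [-0.0, 0.994, -0.111, -0.0]
wrist_force: [0.6, -0.9, -0.9]
grip_width: 0.0149
```

>>> jog_arm:
  moves:
    - {"slide": [0,0,0.001],"turn": [0,0,0]}
    - {"slide": [0,0,0.002],"turn": [0,0,0]}
    - {"slide": [0,0,0.002],"turn": [0,0,0]}

```text
time: 12.72
position: [0.5652, -0.2943, 0.0004]
tcp_rot: [0.0, 0.994, -0.111, 0.0]
wrist_force: [-0.4, 0.4, 3.3]
grip_width: 0.0154
```

Contact is felt: +3.3 N at the expected height. Now I open part-way, then withdraw straight up.

>>> jog_arm:
  moves:
    - {"slide": [0,0,0],"turn": [0,0,0]}
    - {"slide": [0,0,0],"turn": [0,0,0]}
    - {"slide": [0,0,0],"turn": [0,0,0]}
    - {"slide": [0,0,0],"turn": [0,0,0]}
  hand: 130

```text
time: 13.22
position: [0.5652, -0.2942, 0.0]
tcp_rot: [-0.0, 0.994, -0.111, -0.0]
wrist_force: [0.4, -0.4, -0.1]
grip_width: 0.042
```

>>> jog_arm:
  moves:
    - {"slide": [0,0,-0.01],"turn": [0,0,0]}
    - {"slide": [0,0,-0.03],"turn": [0,0,0]}
    - {"slide": [0,0,-0.08],"turn": [0,0,0]}
    - {"slide": [0,0,-0.13],"turn": [0,0,0]}
    - {"slide": [0,0,-0.18],"turn": [0,0,0]}

```text
time: 13.85
position: [0.5651, -0.2941, 0.1826]
tcp_rot: [0.0, 0.994, -0.111, 0.0]
wrist_force: [1.2, 0.5, 0.3]
grip_width: 0.0418
```

Run:
```python
from h import *
p=head(); print(p, sense()["wrist_force"],sense()["grip_width"])
s=vision.snapshot("side");t=vision.snapshot("top")
cv2.imwrite("pics/r1.png",np.hstack([cv2.resize(t[130:310,410:590],(400,400),interpolation=cv2.INTER_CUBIC),cv2.resize(s[100:200,260:360],(400,400),interpolation=cv2.INTER_CUBIC)]))
```

```text
(np.float64(0.5651193551277711), np.float64(-0.29414997954989075), np.float64(0.1825750881408602), np.float64(-0.2232204904613243)) [1.24053794 0.5090908  0.32133796] 0.04179041651990524
```

View pics/r1.png

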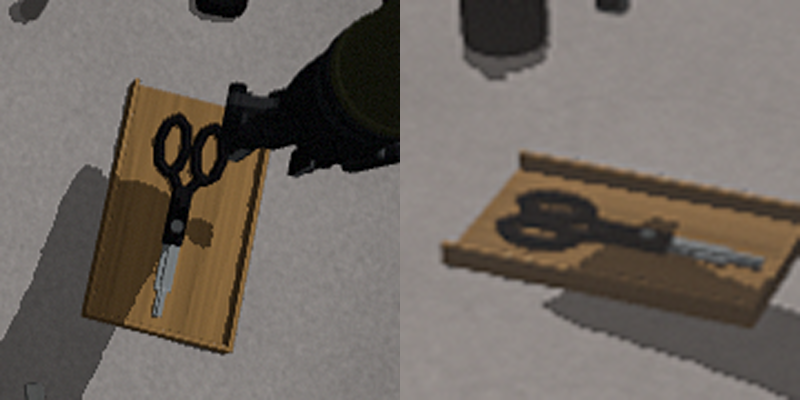

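Run:
```python
from h import *
tip=plane("top",(480.2,272.7),.009); pv=plane("top",(490.1,231.7),.014); c=np.array([.5645,-.296])
d=(tip-pv)/np.linalg.norm(tip-pv); o=tip-.1*d; L=plane("top",(430+ -20+190*.45,130+143*.45),.01)
e=np.array([np.cos(-.224),np.sin(-.224)]); n=np.array([-e[1],e[0]])
print("heading",np.arctan2(*d[::-1]),"origin in tray",(o-c)@e,(o-c)@n,"loops",(L-c)@e,(L-c)@n)
a=cv2.imread("pics/top0.png"); b=vision.snapshot("top"); s0=cv2.imread("pics/side0.png"); s=vision.snapshot("side")
print("small diff",cv2.absdiff(a,b)[215:295,320:360].max(axis=2).mean(),cv2.absdiff(s0,s)[222:245,298:358].max(axis=2).mean())
```

```text
heading 2.8908720652190576 origin in tray -0.0014946529685980559 -1.855886710707091e-05 loops 0.07242916053468608 0.0030131754680213564
small diff 6.57125 2.1028985507246376
```

Run:
```python
from rig import workorder
print(workorder.hand_in())
```

```text
the job is handed in; nothing more can be done
None
```

The long black scissors now lie along the middle of the tray with the loops at the open end. I turned them end for end in one carry, set them down with light contact (about 3 N), let go and handed the job in at about 14 s. The hand-in reports no verdict.

**Last checks, from the pictures after release:**
- **Position:** mid-length is about 2 mm from the tray centre along its length and 0 mm across.
- **Direction:** the scissors are within about 0.03 rad of the tray's lengthwise axis. The loops are 72 mm towards the open end.
- **Clearance:** the scissors look flat on the tray floor, and the gripper is about 0.18 m above.
- **Small scissors:** they appear unmoved. The side picture there is almost the same as at the start. The top picture differs slightly more, probably from the arm's shadow, which I did not look into.

**What failed or disagreed:**
- **Descent refused:** the first descent move was rejected because it left out "turn".
- **First grasp missed:** the fingers shut above the scissors. The pictures showed the fingertips about 25 mm higher than the reported TCP height and the text implied. I went down by picture and force instead, and gripped at a reported z of about -4 mm.
- **Grip width:** the gripper read about 15 mm on a waist given as 18 mm, but the hold did not slip.
- **Tray walls:** they measured 11–14 mm high from the two views, against 18 mm in the text.

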